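# Register a blank in the jig, flip the catch and hold the clamp lever

### The job

Push the wooden blank on the jig's base up against the back fence and the side stop, so that it lies square and touches both. Then flip the safety catch aside until it stays over, and only then pull the clamp lever towards the robot as far as it goes, so that its foot presses on the blank. Finish while still holding the lever there against its spring, and do not disturb the loose cap that stands behind the vice.

Things in the scene. Friction and masses are not known exactly. Their poses are not given: they have to be found in the camera images.
- jig: Fixed clamping jig on a plywood base. Origin: underside of the base (z = 0), straight below the middle of the back fence's face; x away from the robot, square to that fence; y along it to the left; z up. All jig-frame positions below are in this frame. The base spans x -100 to 120, y -110 to 85 mm; its top is at z 12 mm.
- stop_corner (a point): Inner corner of the stops, on the base's top, at x 0, y 55, z 12 mm in the jig frame, axes as the jig. Aluminium back fence: face at jig x = 0 looking to -x, jig y -55 to 67 mm. Side stop: face at jig y = 55 mm looking to -y, jig x -60 to 0 mm. Both are 12 mm thick and end at z 28 mm, 16 mm above the base's top.
- bracket (a point): Top middle of the lever's steel bracket behind the fence (jig x 51 to 89, y -16 to 16 mm, up to z 90 mm), at x 70, y 0, z 90 mm. With the lever at rest its 14 mm wide press arm rises from here forward to about x 35, z 155 mm, the rubber foot below its end reaching forward to about x -3, z 130 to 145 mm. The catch's post stands at x 66, y 65 mm, up to z 70 mm.
- blank_center (a point): Centre (half-way up) of the loose wooden carving blank, a pale bar 45x110x38 mm (x, y, z), about 0.12 kg, lying on the jig's base. Its x axis is across, its y axis along its length. Registered, its centre is at x -22.5, y 0, z 31 mm in the jig frame, with its axes along the jig's.
- lever (a joint): Clamp lever, rad: 0 = at rest, leaning 0.45 back (away from the robot) from upright; grows as its top is pulled to the jig's -x. The foot (a spring plunger) meets the blank at about 1.0; hard stop at 1.14. A spring returns it when let go: about 1.5 N at the grip at rest, 4 N before the foot touches, about 12 N at the stop on the blank. With the catch on it stops at about 0.1.
- lever_grip (a point): Centre of the black ball knob (28 mm diameter) on top of the lever's 12 mm round steel shaft, 105 mm from the lever's hinge; at rest at x 116, y 0, z 170 mm in the jig frame, and at about x 3, z 156 mm when the lever is pulled fully.
- lever_hinge (a point): Point on the lever's hinge axis, at x 70, y 0, z 75 mm in the jig's frame; the axis is the jig's y.
- catch (a joint): Safety catch, rad: 0 = on, thumb plate upright, its nose across the front of the lever's shaft at z 130 mm; grows as the plate's top is flipped to the jig's +y (left, away from the lever); 1.3 = fully over (stop). It falls back to 0 if let go below about 0.3 and falls over and stays at 1.3 past about 0.6. It takes less than 1 N at the plate.
- catch_plate (a point): Middle of the ribbed free end of the catch's steel thumb plate (22 mm wide in x, 6 mm thick in y), 16 mm below its end and 78 mm above its hinge; with the catch on at x 62, y 65, z 158 mm in the jig frame. The nose, 14 mm wide and 12 mm high, runs 76 mm from the plate to the jig's -y at x 72 to 86 mm, its top 22 mm below this point.
- catch_hinge (a point): Point on the catch's hinge axis, at x 66, y 65, z 80 mm in the jig's frame; the axis is the jig's x.
- cap: Loose ribbed pale cap, 49 mm across, 38 mm high, behind the vice to the right of the jig (origin: centre of its underside); leave alone.
There are look-alikes about, which are no part of the job. What is shaped like the part that bears blank_center but red is not meant.

How it is judged:
On the way, in this order (a step that is already met when the one before it is completed fails the run):
1. the blank lies square against the back fence and the side stop (x of blank_center in the frame of jig above -0.0255 m and y of blank_center in the frame of jig above -0.003 m and angle between the y axis of blank_center and the y axis of jig, either way round below 0.04 rad and value of joint catch below 0.4 rad), for 0.2 s.
2. the safety catch is flipped over, the lever still at rest (value of joint catch above 1.1 rad and value of joint lever below 0.3 rad), for 0.2 s.
At the end, for the whole second after the job is handed in: The blank touches the back fence and the side stop within 3 mm and lies square within 0.04 rad; the catch is flipped over (beyond 1.1 rad); the lever is pulled beyond 1.06 rad, its foot presses on the blank with more than 3 N, and the gripper's fingers still hold the lever (more than 2 N) (x of blank_center in the frame of jig above -0.0255 m and y of blank_center in the frame of jig above -0.003 m and z of blank_center in the frame of jig below 0.035 m and angle between the y axis of blank_center and the y axis of jig, either way round below 0.04 rad and value of joint catch above 1.1 rad and value of joint lever above 1.06 rad and contact force between lever and blank above 3 N and contact force between the fingers and lever above 2 N); the arm keeps its last pose, push and grip.
It fails at once if the lever is pulled while the safety catch is on (value of joint lever above 0.3 rad and value of joint catch below 0.4 rad).
It fails at once if the loose cap behind the vice is disturbed (distance of cap from where it was at the start of the episode above 0.03 m).
It also fails if it takes over 72 s, if anything falls off the work surface, if the arm or the gripper's body presses on something with over 40 N, if the wrist force passes 120 N, or if a joint passes its speed limit or range.

### The arm

A 6-joint arm with a two-finger parallel gripper is mounted at the origin on a cart in front of the work surface, level with it; the furniture and walls round the work are solid. World frame = base frame: x ahead of the robot, y to its left, z up, the work surface at z = 0. Lengths are in m, angles in rad, forces in N, time in s.
With the tool pointing down it reaches from about 0.35 to 0.975 m from the base axis. Payload 4.9 kg.
Tool frame: the origin (TCP) lies between the finger pads; the fingertips stand 19 mm ahead of it and the grasp point (between the pads) is the TCP; z points along the fingers, y is the direction in which the jaws open and shut (so a half turn about z gives the same grasp; the last joint's range is limited). The gripper opens to 85 mm and grips with 20 to 120 N. Pads are 22 mm wide; open, the fingers measure 114 mm over their backs; the gripper's body (76 mm by 85 mm) begins 54 mm behind the grasp point. The pads swing forward as they close: fully open they stand 13 mm farther back than shut.
Start: joints at [-1.428, 0.053, 1.613, -0, 1.476, -0.119], TCP at [0.162, -0.604, 0.25] pointing down, gripper open.
Joint ranges: [-3.01, 3.01], [-1.01, 2.22], [0.06, 2.58], [-1.02, 4.17], [0.09, 2.62], [-3.14, 3.14]. Speed limits (rad/s): [2.57, 2.57, 3.14, 3.14, 3.14, 3.14].

### API

Orientations are given as a unit quaternion [w, x, y, z].
In Python, from plant import state, grab_frame, calibration, job_done gives the robot as it stands. The module is installed in compiled form; this text tells all that it offers.
- The arm moves only by the tool servo_tool, never from a script. Its argument "deltas" is a list that holds one entry, the list of rows, each a list of 5 numbers: the finger opening in mm, from 0 to 85.4, then the shift along the world's x, y, z in mm, then the turn about the world's z in units of 6 degrees (1.0 is 6 degrees). A call has 1 to 5 rows; each row is the pose to reach, as a shift and turn from the pose commanded when the call began; what a row does not reach only later rows make up. A row lasts 1/8 s, in which the tool goes at most 62.5 mm and 10.7 degrees, less where a joint would pass 70% of its speed; a pose out of reach is approached as far as the arm can. A call with a gripper value outside its range is refused whole. The fingers move at their own pace and stop on an object; the grip force is fixed at half the most. Time passes only in rows, so rows that repeat a pose let the fingers close. It gives the time, the measured TCP pose, the force and the opening at its end, in the units of the state.
- state(): the state, without advancing time (a new reading comes with each control period).
- grab_frame(name): name is "scene" or "side" or "wrist"; returns the picture (480x640x3 uint8, red, green, blue); there is no depth.
- calibration(name): a dict with "intrinsics" (3x3 intrinsics, pixels), "world_from_camera" (4x4, takes a point from camera to world coordinates). Camera axes: x right, y down, z forward; pixel columns grow to the right and rows downward; lengths in m; the calibration is good to about 2 mm. A picture is of the moment at which its call begins: read the wrist's pose just before it. calibration takes no time and is no camera call; for the wrist camera it gives the pose at the moment of the call.
- job_done(): hands the job in, once; it reports no verdict.
The state is a dict: "time": time; "joint_pos": joint angles; "joint_vel": joint speeds; "joint_efforts": joint torques, N m; "tool_pos": TCP position; "tool_rot": TCP orientation; "contact_force": force on the tool from outside, world axes, zero at the start; "ft_torque": the same for the moment, N m; "gripper_width": opening from 0.0 (shut) to 1.0 (fully open).
Only numpy, scipy, OpenCV 4.12 (cv2) and the standard library are available. Lean on these libraries where they do the work, as an engineer would, in place of code of your own. Each camera call takes 0.05 s, during which the arm holds its last target.

## Working session

There is one attempt and no reset: what is moved stays moved. The work goes in short steps, Python scripts to look and compute and a tool call to move; the robot and the scene stay as the last step left them, time stands still between calls to the robot, and variables do not carry over. Pictures are saved under pics/ and viewed, and the job is handed in when it is done.

Besides the shell and the picture viewer there is one more tool, called in YAML: its name, and indented under it one key for each argument. servo_tool: Moves the arm, as the interface text tells. Its arguments: {"type":"object","properties":{"deltas":{"type":"array","items":{"type":"array","items":{"type":"array","items":{"type":"number"}}}}},"required":["deltas"]}

```bash
mkdir -p pics; python3 - <<'E'
from plant import *
import cv2
s=state();print(s)
for n in("scene","side","wrist"):
    c=calibration(n);print(n,c["intrinsics"].tolist(),c["world_from_camera"].round(4).tolist())
    cv2.imwrite(f"pics/{n}0.png",grab_frame(n)[:,:,::-1])
E
```

```text
{'time': 0.0, 'joint_pos': array([-1.42797189e+00,  5.33366368e-02,  1.61430271e+00, -3.13511444e-05,
        1.47599442e+00, -1.18996724e-01]), 'joint_vel': array([-0.00088195, -0.00069206,  0.0022004 , -0.0003569 ,  0.00021023,
       -0.00010382]), 'joint_efforts': array([-2.57844498e-03, -3.93696249e+01, -3.70175493e+01, -4.14195811e-04,
        7.14401656e-03,  1.53314852e-05]), 'tool_pos': array([ 0.16168529, -0.60311589,  0.24907031]), 'tool_rot': array([-1.02030088e-03,  9.91442728e-01,  1.30538405e-01, -2.77610624e-05]), 'contact_force': array([0.05009288, 0.08988671, 0.1186119 ]), 'ft_torque': array([-0.0640218 , -0.00290383, -0.01869031]), 'gripper_width': 1.0018727712213868}
scene [[532.1710745286948, 0.0, 325.33588351875824], [0.0, 532.1710745286948, 239.67701176586368], [0.0, 0.0, 1.0]] [[-0.4399, -0.4614, 0.7705, -0.1973], [-0.8981, 0.226, -0.3774, 0.5434], [-0.0, -0.8579, -0.5137, 0.6568], [0.0, 0.0, 0.0, 1.0]]
side [[559.5151899625496, 0.0, 317.66068637216256], [0.0, 559.5151899625496, 243.23704001135278], [0.0, 0.0, 1.0]] [[0.9985, 0.0072, -0.0536, 0.653], [0.0483, -0.5629, 0.8251, -0.6409], [-0.0242, -0.8265, -0.5624, 0.673], [0.0, 0.0, 0.0, 1.0]]
wrist [[340.47953828897164, 0.0, 319.4347862872411], [0.0, 340.47953828897164, 239.6313829231832], [0.0, 0.0, 1.0]] [[0.2597, -0.9328, -0.2499, 0.2253], [-0.9657, -0.2515, -0.0647, -0.5872], [-0.0025, 0.2581, -0.9661, 0.3741], [0.0, 0.0, 0.0, 1.0]]
```

View pics/scene0.png

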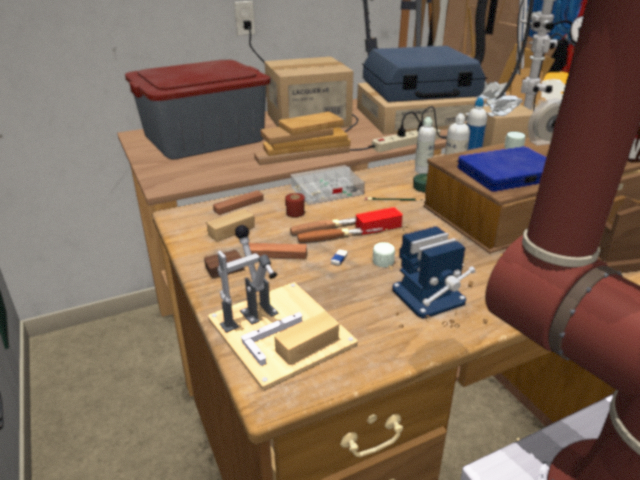

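View pics/side0.png

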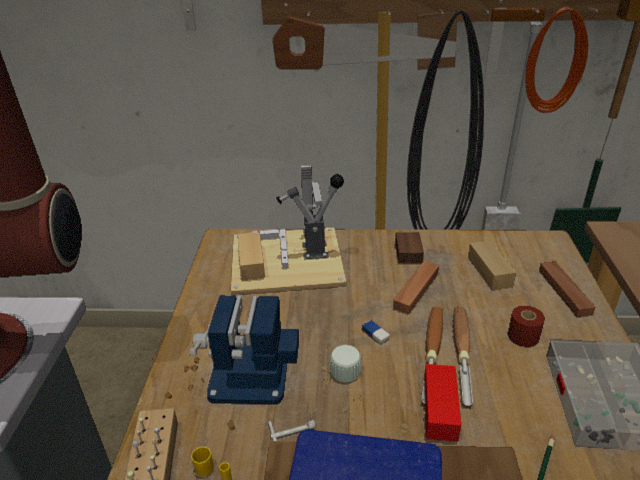

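View pics/wrist0.png

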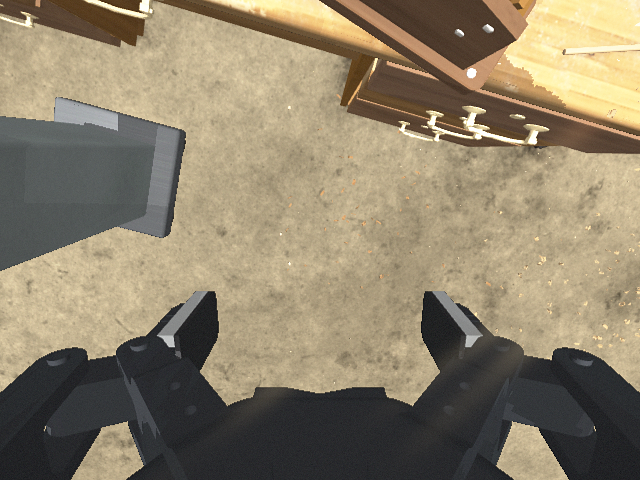

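The jig is at about scene (280,330) and side (287,258), with the blank at scene (307,338). The cap is at scene (384,254) and side (346,364). The other pale bar, at scene (232,222), lies on the bench away from the jig base. I'll enlarge the jig to confirm.

```bash
python3 - <<'E'
import cv2
a=cv2.imread("pics/scene0.png")[215:390,190:370]
cv2.imwrite("pics/c1.png",cv2.resize(a,None,fx=3.4,fy=3.4,interpolation=cv2.INTER_CUBIC))
a=cv2.imread("pics/side0.png")[155:300,220:360]
cv2.imwrite("pics/c2.png",cv2.resize(a,None,fx=4,fy=4,interpolation=cv2.INTER_CUBIC))
E
```

```text
(no output)
```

View pics/c1.png

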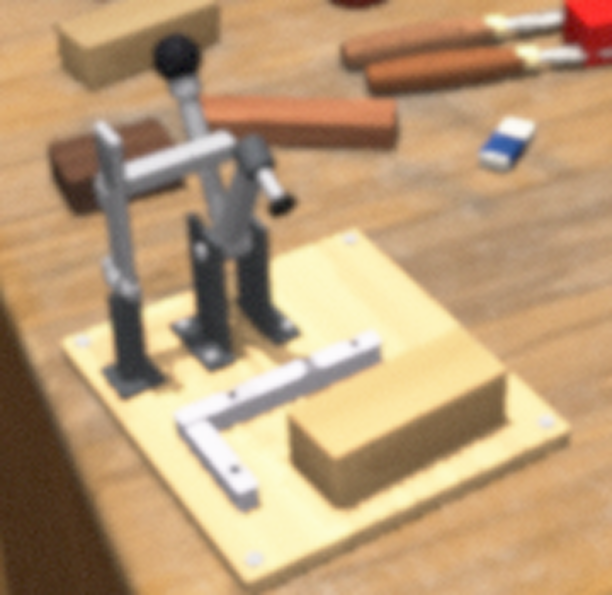

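View pics/c2.png

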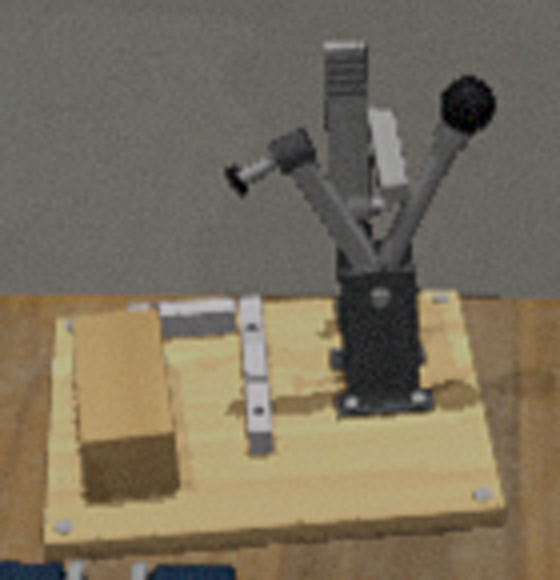

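```bash
cat > h.py <<'E'
import numpy as np, cv2
from plant import *
from scipy.optimize import least_squares
def proj(c,P):
    T=np.linalg.inv(c["world_from_camera"]);p=P@T[:3,:3].T+T[:3,3];q=p@c["intrinsics"].T;return q[:,:2]/q[:,2:]
def j2w(v,P):
    x,y,a=v;P=np.asarray(P,float);c,s=np.cos(a),np.sin(a)
    return np.c_[x+c*P[:,0]-s*P[:,1],y+s*P[:,0]+c*P[:,1],P[:,2]]
E
python3 - <<'E'
from h import *
cs=calibration("scene");cd=calibration("side")
sc=lambda L:np.array(L)/3.4+[190,215]
sd=lambda L:np.array(L)/4+[220,155]
J=np.array([[120,85,12],[-100,85,12],[-100,-110,12],[120,-110,12],[116,0,170]])/1000
us=sc([[62,343],[250,572],[568,430],[358,230],[177,57]])
ud=sd([[457,292],[58,320],[47,543],[503,510],[468,104]])
def f(v,P,us,ud):
    W=j2w(v,P);return np.r_[proj(cs,W)-us,proj(cd,W)-ud].ravel()
r=least_squares(f,[0.6,0.2,0],args=(J,us,ud));print(r.x,r.fun.reshape(-1,2).round(1).tolist())
B=np.array([[22.5,55,50],[-22.5,55,50],[-22.5,-55,50],[22.5,-55,50]])/1000
bs=sc([[290,412],[340,455],[505,380],[450,335]])
# scene order: left=?; 
bs=sc([[290,412],[340,455],[505,380],[450,335]])
bd=sd([[157,308],[75,315],[85,440],[172,432]])
b=least_squares(f,[r.x[0]-.05,r.x[1],r.x[2]],args=(B,bs,bd));print(b.x,b.fun.reshape(-1,2).round(1).tolist())
a=r.x[2];d=b.x[:2]-r.x[:2];print("blank in jig",np.cos(a)*d[0]+np.sin(a)*d[1],-np.sin(a)*d[0]+np.cos(a)*d[1],np.degrees(b.x[2]-a))
np.save("jig.npy",r.x)
for n,p in dict(knob=[.116,0,.17],plate=[.062,.065,.158],corner=[0,.055,.012],foot=[-.003,0,.137]).items(): print(n,j2w(r.x,[p])[0])
E
```

```text
[0.51559303 0.29194483 0.14014474] [[-0.6, -2.7], [-1.1, 0.9], [1.3, -2.7], [-0.6, -2.5], [-0.0, -1.6], [-0.4, -1.1], [-1.5, -1.0], [-2.2, -0.3], [-0.0, -0.9], [-0.7, 0.0]]
[0.45813154 0.25837358 0.212239  ] [[-2.3, -1.7], [-1.9, -0.1], [0.8, -4.7], [1.3, -4.0], [-1.3, -1.2], [-2.8, -0.5], [-2.7, -0.5], [-0.7, -1.2]]
blank in jig -0.0615875758462626 -0.025215513166020852 4.130697015651117
knob [0.63045574 0.30814845 0.17      ]
plate [0.56790555 0.36496811 0.158     ]
corner [0.50791028 0.3464056  0.012     ]
foot [0.51262244 0.29152577 0.137     ]
```

```bash
python3 - <<'E'
from h import *
def ray(n,u,z):
    c=calibration(n);d=c["world_from_camera"][:3,:3]@np.linalg.inv(c["intrinsics"])@[u[0],u[1],1];o=c["world_from_camera"][:3,3]
    return (o+d*(z-o[2])/d[2]).round(3)
print("box bottom corners",ray("scene",(427,205),0),ray("scene",(487,245),0))
print("box top corners scene z.1..",[ray("scene",(490,200),z) for z in(.05,.1,.15)])
print("box top left corner side",[ray("side",(268,445),z) for z in(0.05,.1,.15,.2)])
print("vice top scene",[ray("scene",(437,230),z) for z in(.1,.15)],"side",[ray("side",(262,297),z) for z in(.1,.15)])
print("vice base",ray("side",(208,400),0),ray("side",(285,400),0),"cap",ray("scene",(384,264),0),ray("side",(346,380),0))
E
```

```text
box bottom corners [ 0.831 -0.265  0.   ] [ 0.598 -0.271  0.   ]
box top corners scene z.1.. [array([ 0.705, -0.363,  0.05 ]), array([ 0.631, -0.289,  0.1  ]), array([ 0.556, -0.214,  0.15 ])]
box top left corner side [array([ 0.552, -0.192,  0.05 ]), array([ 0.56 , -0.228,  0.1  ]), array([ 0.568, -0.264,  0.15 ]), array([ 0.576, -0.3  ,  0.2  ])]
vice top scene [array([ 0.57 , -0.094,  0.1  ]), array([ 0.501, -0.036,  0.15 ])] side [array([0.517, 0.046, 0.1  ]), array([ 0.529, -0.014,  0.15 ])]
vice base [ 0.442 -0.08   0.   ] [ 0.56  -0.077 -0.   ] cap [ 0.635 -0.01   0.   ] [ 0.652 -0.034  0.   ]
```

```bash
python3 - <<'E'
from h import *
# overlay jig model on both
v=np.load("jig.npy")
E=[]
def box(x0,x1,y0,y1,z0,z1):
    return np.array([[x,y,z] for x in(x0,x1) for y in(y0,y1) for z in(z0,z1)])/1000
bx=[box(-100,120,-110,85,0,12),box(0,12,-55,67,12,28),box(-60,0,55,67,12,28),box(51,73,62,68,80,174),box(51,89,-16,16,12,90),box(72,86,-11,65,124,136)]
for n,(x,y,w,h) in dict(scene=(190,215,180,175),side=(220,155,140,145)).items():
    im=cv2.resize(cv2.imread(f"pics/{n}0.png")[y:y+h,x:x+w],None,fx=3.4,fy=3.4,interpolation=cv2.INTER_CUBIC);c=calibration(n)
    for b in bx:
        p=(proj(c,j2w(v,b))-[x-.5,y-.5])*3.4-.5
        for i in range(8):
            for k in(1,2,4):
                if not i&k: cv2.line(im,tuple(p[i].astype(int).tolist()),tuple(p[i|k].astype(int).tolist()),(0,0,255),1)
    p=(proj(c,j2w(v,[[.116,0,.17]]))-[x,y])*3.4;cv2.circle(im,tuple(p[0].astype(int).tolist()),5,(0,255,0),1)
    cv2.imwrite(f"pics/ov_{n}.png",im)
E
```

```text
(no output)
```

View pics/ov_scene.png

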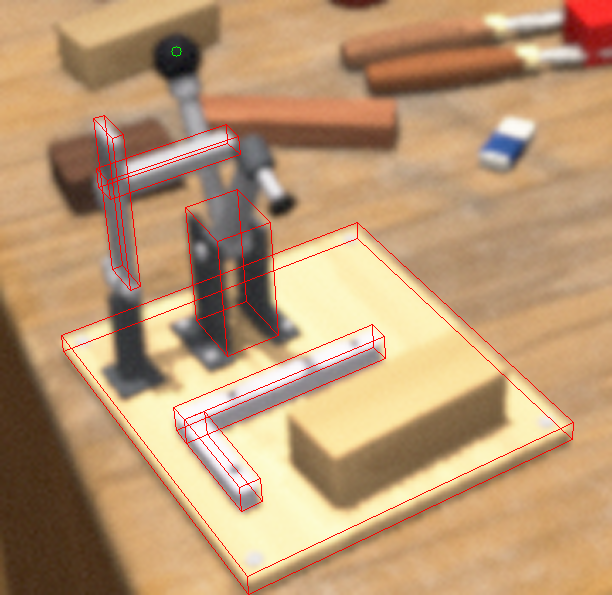

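View pics/ov_side.png

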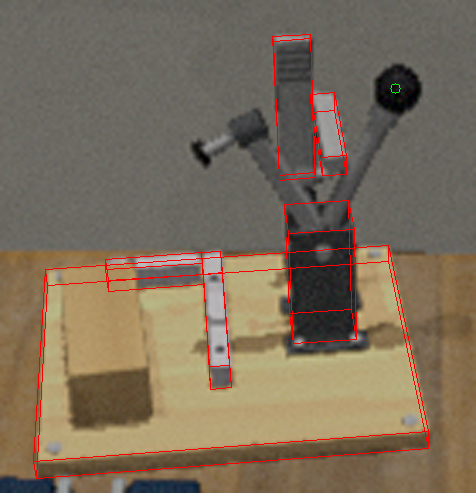

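servo_tool:
  deltas:
    - [[60, 40, 40, 20, 1.7], [60, 80, 80, 40, 3.4], [60, 120, 120, 50, 5.1], [60, 165, 165, 50, 6.8], [60, 205, 205, 50, 8.5]]

```text
time: 0.78
tool_pos: [0.3679, -0.397, 0.3003]
tool_rot: [0.0, 0.837, 0.547, 0.0]
contact_force: [0.1, -0.0, 0.6]
gripper_width: 0.703
```

servo_tool:
  deltas:
    - [[60, 30, 45, 0, 1.7], [60, 50, 95, 0, 3.4], [60, 65, 150, 0, 5.1], [60, 70, 205, 0, 6.8], [60, 70, 260, 0, 8.5]]

```text
time: 1.4
tool_pos: [0.4366, -0.1368, 0.2999]
tool_rot: [-0.0, 0.52, 0.854, 0.0]
contact_force: [0.1, -0.6, -0.0]
gripper_width: 0.707
```

servo_tool:
  deltas:
    - [[60, 0, 55, 0, 1.7], [60, 0, 110, 0, 3.4], [60, -5, 165, 0, 5.1], [60, -15, 220, 0, 6.8], [60, -30, 270, 0, 8.5]]

```text
time: 2.02
tool_pos: [0.406, 0.1331, 0.3001]
tool_rot: [-0.0, 0.101, 0.995, 0.0]
contact_force: [0.5, 1.0, 0.1]
gripper_width: 0.698
```

```bash
python3 - <<'E'
from h import *
v=np.load("jig.npy");print(j2w(v,[[-.125,-.025,0]]))
E
```

```text
[[0.39531072 0.24972913 0.        ]]
```

servo_tool:
  deltas:
    - [[60, -3, 40, -20, 1.7], [60, -5, 80, -40, 3.34], [60, -10, 117, -50, 3.34], [60, -10, 117, -50, 3.34]]

```text
time: 2.52
tool_pos: [0.3954, 0.2497, 0.2486]
tool_rot: [-0.002, -0.072, 0.997, -0.0]
contact_force: [-0.3, 0.2, -0.8]
gripper_width: 0.699
```

```bash
python3 - <<'E'
from h import *
s=state();c=calibration("wrist");np.savez("w1.npz",K=c["intrinsics"],T=c["world_from_camera"]);print(s["tool_pos"],s["tool_rot"])
cv2.imwrite("pics/w1.png",grab_frame("wrist")[:,:,::-1])
E
```

```text
[0.39544409 0.24966706 0.24863774] [-1.54912690e-03 -7.19943855e-02  9.97403721e-01 -4.75174004e-04]
```

View pics/w1.png

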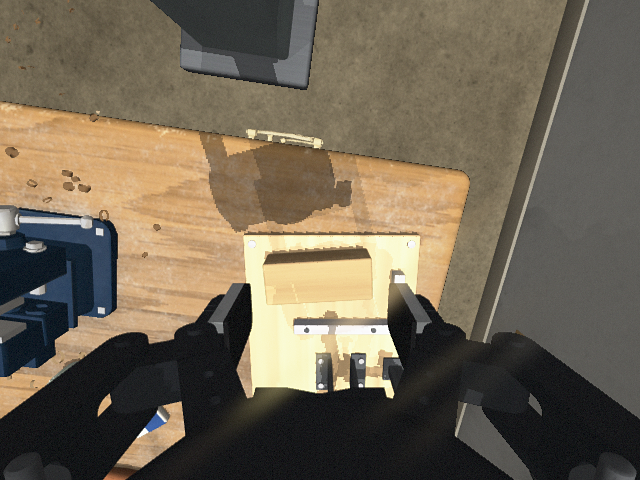

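```bash
python3 - <<'E'
import cv2
a=cv2.imread("pics/w1.png")[225:345,235:430]
cv2.imwrite("pics/c3.png",cv2.resize(a,None,fx=4,fy=4,interpolation=cv2.INTER_CUBIC))
E
```

```text
(no output)
```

View pics/c3.png

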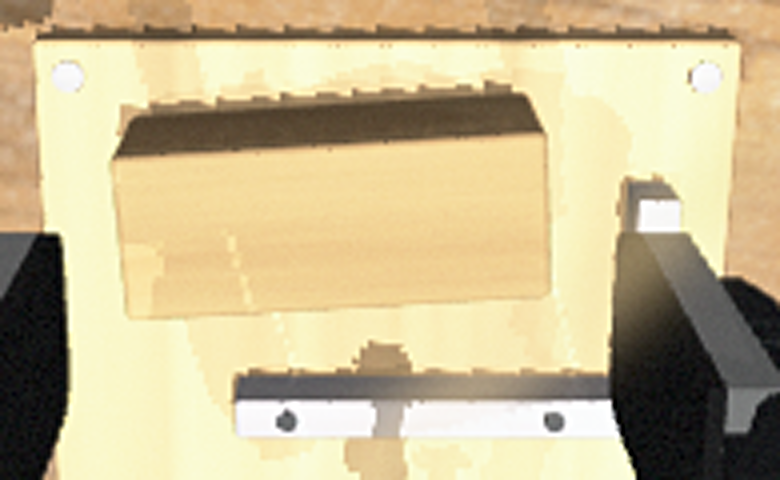

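```bash
python3 - <<'E'
from h import *
d=np.load("w1.npz");c=dict(intrinsics=d["K"],world_from_camera=d["T"])
f4=lambda L:(np.array(L)+.5)/4-.5+[235,225]
J=np.array([[-100,-110,12],[-100,85,12],[0,-55,28],[0,-55,12],[-60,55,28],[-60,67,28]])/1000
u=f4([[35,42],[740,42],[235,401],[236,377],[638,199],[680,199]])
f=lambda v,P,u:(proj(c,j2w(v,P))-u).ravel()
r=least_squares(f,[.5,.29,.14],args=(J,u));print(r.x,r.fun.reshape(-1,2).round(2).tolist())
B=np.array([[-22.5,-55,50],[-22.5,55,50],[22.5,55,50],[22.5,-55,50]])/1000
b=least_squares(f,[.45,.26,.2],args=(B,f4([[114,157],[545,132],[549,296],[130,319]])));print(b.x,b.fun.reshape(-1,2).round(2).tolist())
a=r.x[2];e=b.x[:2]-r.x[:2];print(np.cos(a)*e[0]+np.sin(a)*e[1],-np.sin(a)*e[0]+np.cos(a)*e[1],np.degrees(b.x[2]-a))
v=np.load("jig.npy");print(v)
np.save("jigw.npy",r.x)
E
```

```text
[0.51697383 0.29253081 0.14625068] [[-1.15, 0.23], [0.56, 0.01], [-0.12, -0.0], [0.64, -0.83], [-0.25, 0.31], [0.36, 0.3]]
[0.46045454 0.25715937 0.20479043] [[-1.09, -0.21], [0.91, -0.21], [0.79, 0.26], [-0.61, 0.35]]
-0.061070586552777494 -0.026757275147591103 3.354080115968977
[0.51559303 0.29194483 0.14014474]
```

servo_tool:
  deltas:
    - [[60, 0, 0, -60, 0], [60, 0, 0, -120, 0], [60, 0, 0, -170, 0], [60, 0, 0, -205, 0], [60, 0, 0, -207, 0]]

```text
time: 3.2
tool_pos: [0.395, 0.2464, 0.0409]
tool_rot: [-0.003, -0.069, 0.998, -0.001]
contact_force: [-1.2, 0.7, 0.9]
gripper_width: 0.702
```

servo_tool:
  deltas:
    - [[60, 10, 1.5, 0, 0], [60, 20, 3, 0, 0], [60, 28, 4.1, 0, 0], [60, 34, 5, 0, 0], [60, 40, 5.8, 0, 0]]

```text
time: 3.82
tool_pos: [0.437, 0.2542, 0.0434]
tool_rot: [-0.0, -0.07, 0.998, -0.0]
contact_force: [-1.7, 0.2, 0.9]
gripper_width: 0.7
```

servo_tool:
  deltas:
    - [[60, 6, 0.9, 0, 0], [60, 12, 1.7, 0, 0], [60, 17, 2.5, 0, 0], [60, 21, 3, 0, 0], [60, 23, 3.3, 0, 0]]

```text
time: 4.45
tool_pos: [0.46, 0.2574, 0.0432]
tool_rot: [0.0, -0.07, 0.998, -0.0]
contact_force: [-0.6, 0.0, -0.9]
gripper_width: 0.702
```

```bash
python3 - <<'E'
from h import *
s=state();c=calibration("wrist");np.savez("w2.npz",K=c["intrinsics"],T=c["world_from_camera"]);print(s["tool_pos"],s["contact_force"])
a=grab_frame("wrist")[:,:,::-1];cv2.imwrite("pics/w2.png",a)
b=grab_frame("side")[155:300,220:360,::-1];cv2.imwrite("pics/s2.png",cv2.resize(b,None,fx=4,fy=4,interpolation=cv2.INTER_CUBIC))
E
```

```text
[0.45998405 0.2573991  0.04319784] [-0.61557111  0.04882101 -0.87462312]
```

View pics/w2.png

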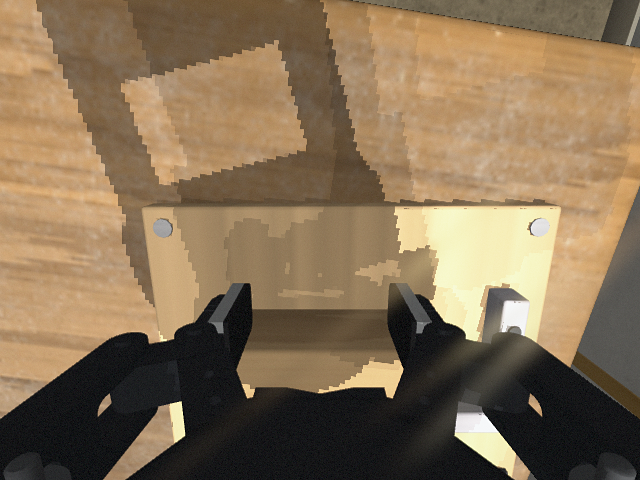

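View pics/s2.png

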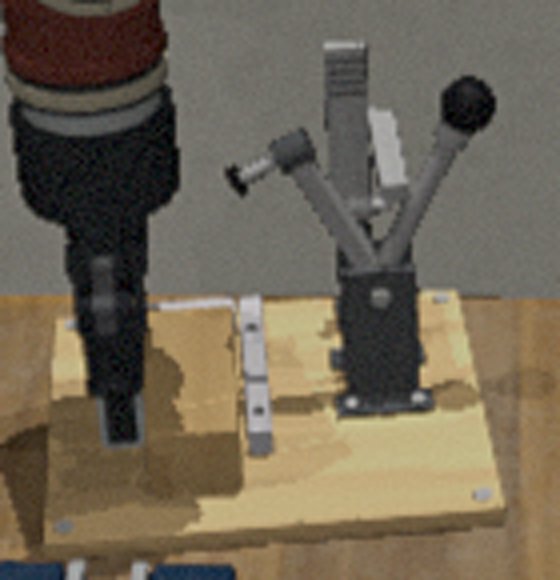

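servo_tool:
  deltas:
    - [[60, 2, 0.3, 0, 0], [60, 3.5, 0.5, 0, 0], [60, 4.5, 0.65, 0, 0], [60, 5, 0.7, 0, 0]]

```text
time: 5.05
tool_pos: [0.4639, 0.258, 0.0432]
tool_rot: [-0.001, -0.07, 0.998, -0.0]
contact_force: [-6.2, -1.4, 5.0]
gripper_width: 0.707
```

servo_tool:
  deltas:
    - [[60, 0.7, 0.1, 0, 0], [60, 1.4, 0.2, 0, 0]]

```text
time: 5.3
tool_pos: [0.464, 0.2579, 0.0432]
tool_rot: [-0.003, -0.07, 0.998, -0.001]
contact_force: [-12.2, -3.7, 10.7]
gripper_width: 0.702
```

servo_tool:
  deltas:
    - [[60, -24.7, -3.6, 2, 0], [0, -16, -60, 2, 0], [0, -11.7, -92.6, 2, 0], [0, 20, -88, 2, 0], [0, 47.7, -83.9, 2, 0]]

```text
time: 5.92
tool_pos: [0.5154, 0.174, 0.0457]
tool_rot: [0.001, -0.07, 0.998, 0.0]
contact_force: [-0.5, 0.8, 0.8]
gripper_width: -0.002
```

servo_tool:
  deltas:
    - [[0, 0, 0, 0, 0]]

```text
time: 6.05
tool_pos: [0.5161, 0.1744, 0.0461]
tool_rot: [0.001, -0.07, 0.998, 0.0]
contact_force: [-0.1, 0.0, 0.9]
gripper_width: -0.001
```

```bash
python3 - <<'E'
from h import *
s=state();c=calibration("wrist");np.savez("w3.npz",K=c["intrinsics"],T=c["world_from_camera"]);print(s["tool_pos"],s["tool_rot"],s["contact_force"],s["gripper_width"])
a=grab_frame("wrist")[:,:,::-1];cv2.imwrite("pics/w3.png",a)
b=grab_frame("side")[155:300,220:360,::-1];cv2.imwrite("pics/s3.png",cv2.resize(b,None,fx=4,fy=4,interpolation=cv2.INTER_CUBIC))
E
```

```text
[0.51610645 0.1744119  0.04609883] [ 1.43861256e-03 -6.97680240e-02  9.97562202e-01  8.29656572e-05] [-0.11961046  0.00099594  0.91331199] -0.0012177122734542954
```

View pics/w3.png

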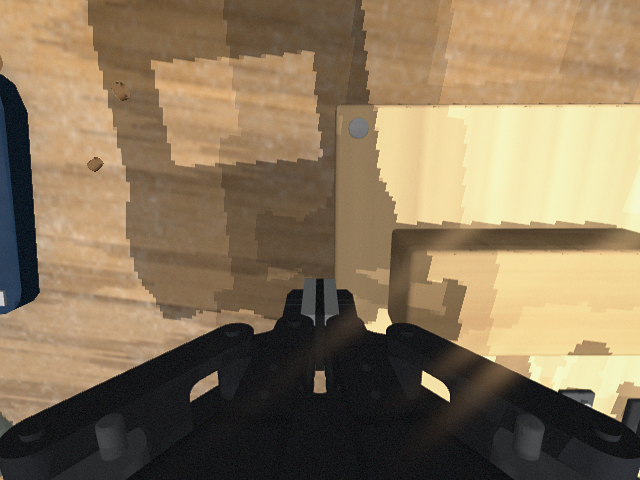

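View pics/s3.png

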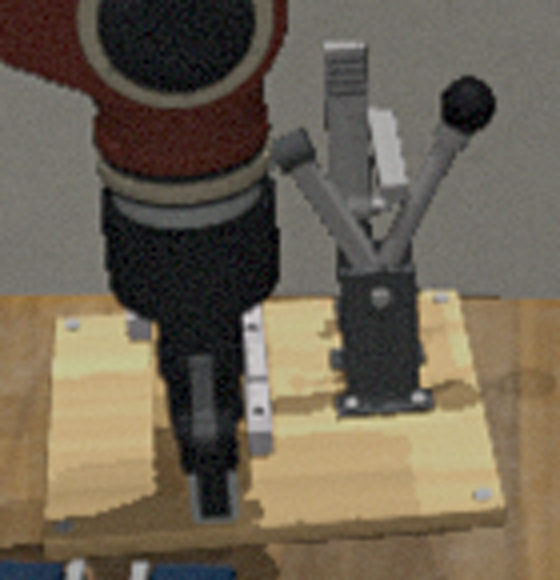

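servo_tool:
  deltas:
    - [[0, -6, 6, -2, 0], [0, -7.5, 16, -2, 0], [0, -9, 26, -2, 0], [0, -10, 34, -2, 0], [0, -10.5, 38, -2, 0]]

```text
time: 6.78
tool_pos: [0.5029, 0.2128, 0.0432]
tool_rot: [-0.0, -0.071, 0.998, -0.0]
contact_force: [-1.7, -4.5, 1.0]
gripper_width: -0.0
```

```bash
python3 - <<'E'
from h import *
s=state();c=calibration("wrist");np.savez("w4.npz",K=c["intrinsics"],T=c["world_from_camera"]);print(s["tool_pos"],s["tool_rot"],s["contact_force"],s["gripper_width"])
a=grab_frame("wrist")[:,:,::-1];cv2.imwrite("pics/w4.png",a)
b=grab_frame("scene")[215:390,190:370,::-1];cv2.imwrite("pics/s4.png",cv2.resize(b,None,fx=3.4,fy=3.4,interpolation=cv2.INTER_CUBIC))
E
```

```text
[0.50289919 0.2127559  0.04316689] [-4.52235015e-04 -7.05635581e-02  9.97507092e-01 -4.26369999e-04] [-1.65670956 -4.53431693  1.04690922] -8.905898264757857e-05
```

View pics/w4.png

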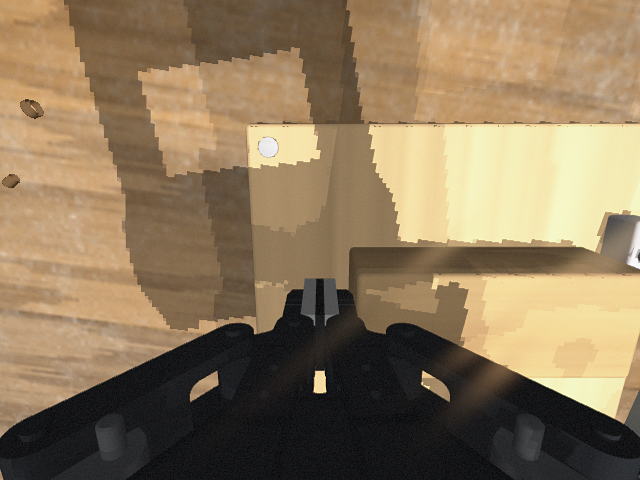

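View pics/s4.png

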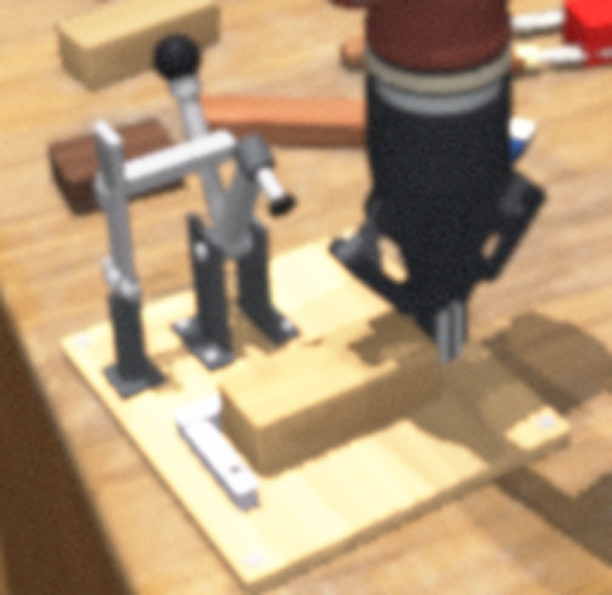

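servo_tool:
  deltas:
    - [[0, -0.4, 2.5, 0, 0], [0, -0.7, 4.5, 0, 0], [0, -0.9, 6, 0, 0], [0, -1, 7, 0, 0]]

```text
time: 7.38
tool_pos: [0.5025, 0.2194, 0.0434]
tool_rot: [0.0, -0.07, 0.998, 0.0]
contact_force: [0.0, -1.3, -0.1]
gripper_width: 0.002
```

servo_tool:
  deltas:
    - [[0, -0.2, 1, 0, 0], [0, -0.3, 2, 0, 0], [0, -0.4, 3, 0, 0]]

```text
time: 7.75
tool_pos: [0.5024, 0.2215, 0.0435]
tool_rot: [0.0, -0.07, 0.998, -0.001]
contact_force: [1.5, -7.5, 1.5]
gripper_width: -0.004
```

servo_tool:
  deltas:
    - [[0, -0.1, 0.7, 0, 0], [0, -0.2, 1.4, 0, 0]]

```text
time: 8.0
tool_pos: [0.5024, 0.2216, 0.0435]
tool_rot: [0.0, -0.07, 0.998, -0.003]
contact_force: [1.4, -12.9, 2.0]
gripper_width: 0.002
```

```bash
python3 - <<'E'
from h import *
s=state();print(s["tool_pos"],s["contact_force"])
b=grab_frame("scene")[215:390,190:370,::-1];cv2.imwrite("pics/s5.png",cv2.resize(b,None,fx=3.4,fy=3.4,interpolation=cv2.INTER_CUBIC))
b=grab_frame("side")[155:300,220:360,::-1];cv2.imwrite("pics/d5.png",cv2.resize(b,None,fx=4,fy=4,interpolation=cv2.INTER_CUBIC))
E
```

```text
[0.50237207 0.22158148 0.04349669] [  1.36906544 -12.86622099   2.02568774]
```

View pics/s5.png

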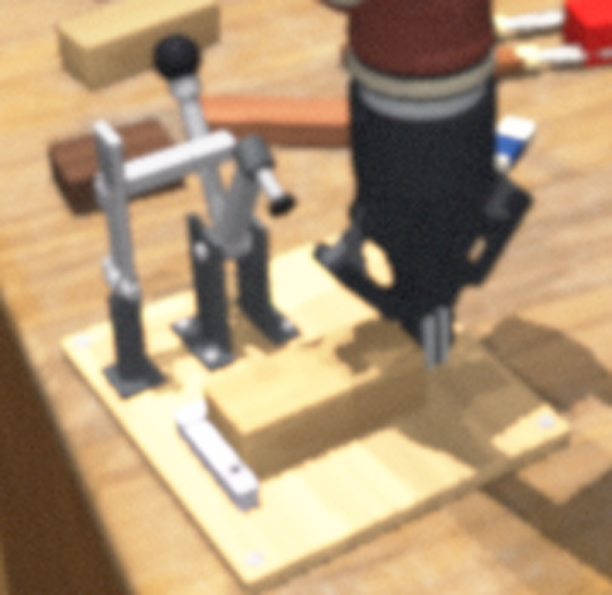

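View pics/d5.png

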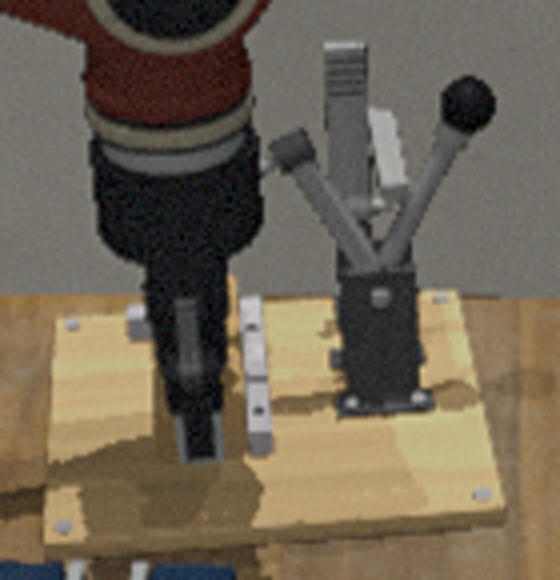

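servo_tool:
  deltas:
    - [[0, 3.6, -24.7, 0, 0], [0, -57.7, -33.7, 0, 0], [60, -64, 10, 0, 0], [60, -71, 57.3, 0, 0], [60, -71, 57.3, 0, 0]]

```text
time: 8.72
tool_pos: [0.4302, 0.2836, 0.0437]
tool_rot: [0.0, -0.072, 0.997, 0.001]
contact_force: [0.1, 0.2, 0.4]
gripper_width: 0.638
```

```bash
python3 - <<'E'
from h import *
s=state();c=calibration("wrist");np.savez("w6.npz",K=c["intrinsics"],T=c["world_from_camera"]);print(s["tool_pos"],s["contact_force"])
cv2.imwrite("pics/w6.png",grab_frame("wrist")[:,:,::-1])
E
```

```text
[0.43017379 0.28360914 0.04371481] [0.1431305  0.1982421  0.35628111]
```

View pics/w6.png

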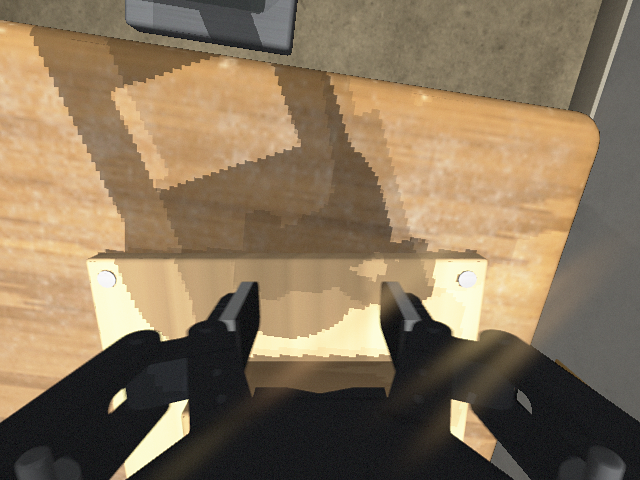

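servo_tool:
  deltas:
    - [[60, 8, -3.5, 0, 0], [60, 16, -2.4, 0, 0], [60, 23, -1.4, 0, 0], [60, 27, -0.8, 0, 0], [60, 28.5, -0.6, 0, 0]]

```text
time: 9.4
tool_pos: [0.4596, 0.2804, 0.0433]
tool_rot: [-0.0, -0.07, 0.998, -0.0]
contact_force: [-0.5, 0.1, -0.1]
gripper_width: 0.705
```

servo_tool:
  deltas:
    - [[60, 1, 0.1, 0, 0], [60, 2, 0.2, 0, 0], [60, 2.6, 0.3, 0, 0]]

```text
time: 9.78
tool_pos: [0.4607, 0.2807, 0.0432]
tool_rot: [-0.002, -0.07, 0.998, -0.0]
contact_force: [-6.6, -1.3, 5.9]
gripper_width: 0.699
```

servo_tool:
  deltas:
    - [[60, -30, -5, 0, 0], [60, -60, -10, 50, 0], [40, -65, -11, 110, 0], [20, -65, -11, 170, 0], [20, -65, -11, 210, 0]]

```text
time: 10.4
tool_pos: [0.3976, 0.2702, 0.2571]
tool_rot: [0.003, -0.07, 0.998, 0.001]
contact_force: [0.1, 0.3, 0.8]
gripper_width: 0.237
```

servo_tool:
  deltas:
    - [[85, 0, 0, 0, 0], [85, 0, 0, 0, 0], [85, 0, 0, 0, 0]]

```text
time: 10.78
tool_pos: [0.396, 0.2694, 0.251]
tool_rot: [-0.002, -0.07, 0.998, -0.001]
contact_force: [0.3, -0.1, 0.5]
gripper_width: 0.856
```

```bash
python3 - <<'E'
from h import *
s=state();c=calibration("wrist");np.savez("w7.npz",K=c["intrinsics"],T=c["world_from_camera"]);print(s["tool_pos"],s["contact_force"])
a=grab_frame("wrist")[:,:,::-1];cv2.imwrite("pics/w7.png",a)
cv2.imwrite("pics/c7.png",cv2.resize(a[215:365,220:420],None,fx=4,fy=4,interpolation=cv2.INTER_CUBIC))
E
```

```text
[0.39604575 0.26941155 0.25103719] [ 0.25670818 -0.13142361  0.5222436 ]
```

View pics/c7.png

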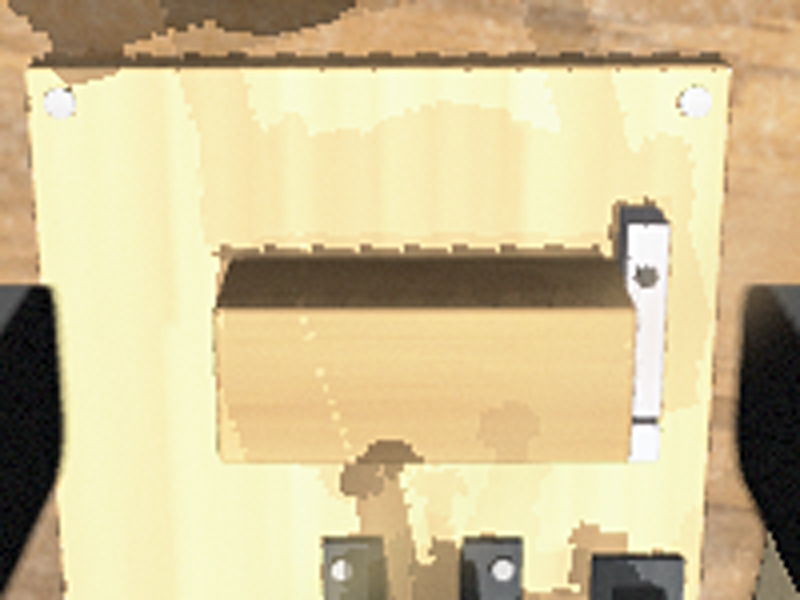

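```bash
python3 - <<'E'
from h import *
d=np.load("w7.npz");c=dict(intrinsics=d["K"],world_from_camera=d["T"])
f4=lambda L:(np.array(L)+.5)/4-.5+[220,215]
J=np.array([[-100,-110,12],[-100,85,12],[-60,55,28],[-60,67,28]])/1000
u=f4([[29,67],[731,67],[626,222],[669,222]])
f=lambda v,P,u:(proj(c,j2w(v,P))-u).ravel()
r=least_squares(f,[.5,.29,.14],args=(J,u));print(r.x,r.fun.reshape(-1,2).round(2).tolist())
B=np.array([[-22.5,-55,50],[-22.5,55,50],[22.5,55,50],[22.5,-55,50]])/1000
b=least_squares(f,[.45,.26,.2],args=(B,f4([[217,309],[634,309],[631,463],[219,463]])));print(b.x,b.fun.reshape(-1,2).round(2).tolist())
a=r.x[2];e=b.x[:2]-r.x[:2];print(np.cos(a)*e[0]+np.sin(a)*e[1],-np.sin(a)*e[0]+np.cos(a)*e[1],np.degrees(b.x[2]-a))
v=np.array([.5168,.2924,.145]);np.save("jigf.npy",v)
for p in [[.055,.030,.178],[.055,.115,.178],[.116,0,.17],[.003,0,.156]]: print(p,j2w(v,[p])[0].round(4))
E
```

```text
[0.51632414 0.29261053 0.14208012] [[-1.36, -0.15], [0.5, -0.29], [0.27, 0.32], [0.59, 0.31]]
[0.49415897 0.2894895  0.1416577 ] [[-1.07, -0.24], [1.14, -0.27], [-0.0, 0.32], [-0.07, 0.34]]
-0.022383769749219413 4.9065343950608926e-05 -0.024202816137843586
[0.055, 0.03, 0.178] [0.5669 0.33   0.178 ]
[0.055, 0.115, 0.178] [0.5546 0.4141 0.178 ]
[0.116, 0, 0.17] [0.6316 0.3092 0.17  ]
[0.003, 0, 0.156] [0.5198 0.2928 0.156 ]
```

servo_tool:
  deltas:
    - [[0, 40, 15, 10, 0], [0, 85, 30, 10, 0], [0, 130, 46, 10, 0], [0, 171, 60.6, 10, 0], [0, 171, 60.6, 10, 0]]

```text
time: 11.45
tool_pos: [0.5691, 0.3304, 0.2599]
tool_rot: [-0.002, -0.07, 0.998, -0.001]
contact_force: [-0.2, -0.6, 0.4]
gripper_width: -0.001
```

servo_tool:
  deltas:
    - [[0, 0, 0, -35, 0], [0, 0, 0, -65, 0], [0, 0, 0, -86, 0], [0, 0, 0, -86, 0]]

```text
time: 11.95
tool_pos: [0.5661, 0.3298, 0.1747]
tool_rot: [-0.002, -0.07, 0.998, -0.001]
contact_force: [-0.1, 0.0, 0.0]
gripper_width: 0.0
```

```bash
python3 - <<'E'
from h import *
s=state();print(s["tool_pos"],s["contact_force"])
b=grab_frame("scene")[195:370,190:370,::-1];cv2.imwrite("pics/s8.png",cv2.resize(b,None,fx=3.4,fy=3.4,interpolation=cv2.INTER_CUBIC))
b=grab_frame("side")[135:280,220:360,::-1];cv2.imwrite("pics/d8.png",cv2.resize(b,None,fx=4,fy=4,interpolation=cv2.INTER_CUBIC))
E
```

```text
[0.56605133 0.32975152 0.1746564 ] [-0.09809801  0.01570923  0.02207365]
```

View pics/s8.png

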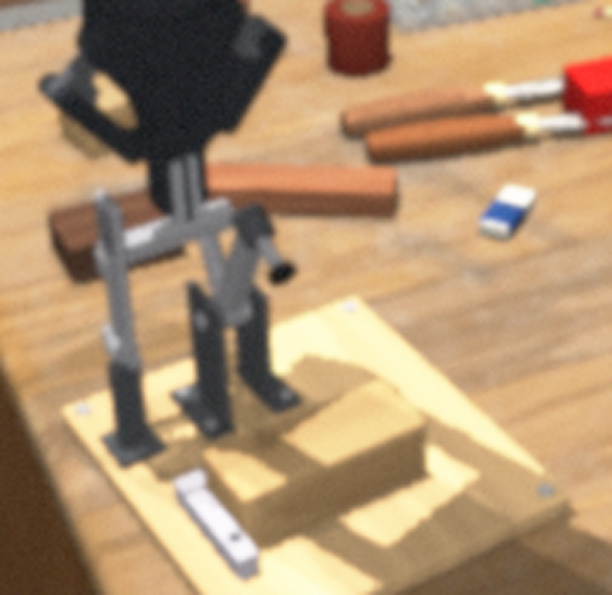

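View pics/d8.png

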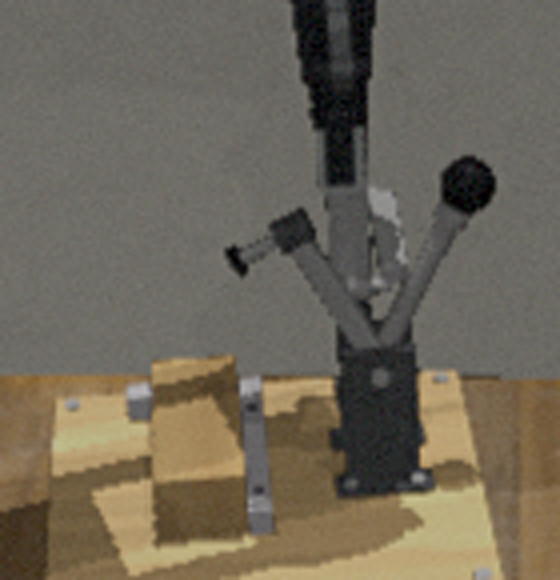

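servo_tool:
  deltas:
    - [[0, -2.9, 19.8, 0, 0], [0, -5.1, 34.6, 0, 0], [0, -7.2, 49.5, 0, 0], [0, -9.4, 64.3, 0, 0], [0, -11.6, 79.2, -4, 0]]

```text
time: 12.68
tool_pos: [0.5562, 0.411, 0.1736]
tool_rot: [0.0, -0.07, 0.998, 0.0]
contact_force: [0.9, -0.5, 0.4]
gripper_width: 0.002
```

servo_tool:
  deltas:
    - [[0, -2, 13.5, -6, 0], [0, -2, 13.5, -6, 0], [0, -2, 13.5, -6, 0]]

```text
time: 13.05
tool_pos: [0.5542, 0.4229, 0.167]
tool_rot: [-0.0, -0.07, 0.998, -0.0]
contact_force: [0.1, -0.8, 0.0]
gripper_width: -0.002
```

```bash
python3 - <<'E'
from h import *
s=state();print(s["tool_pos"],s["contact_force"])
b=grab_frame("scene")[195:370,170:350,::-1];cv2.imwrite("pics/s9.png",cv2.resize(b,None,fx=3.4,fy=3.4,interpolation=cv2.INTER_CUBIC))
E
```

```text
[0.55423604 0.42288174 0.16700035] [ 0.13731165 -0.80152765  0.0490475 ]
```

View pics/s9.png

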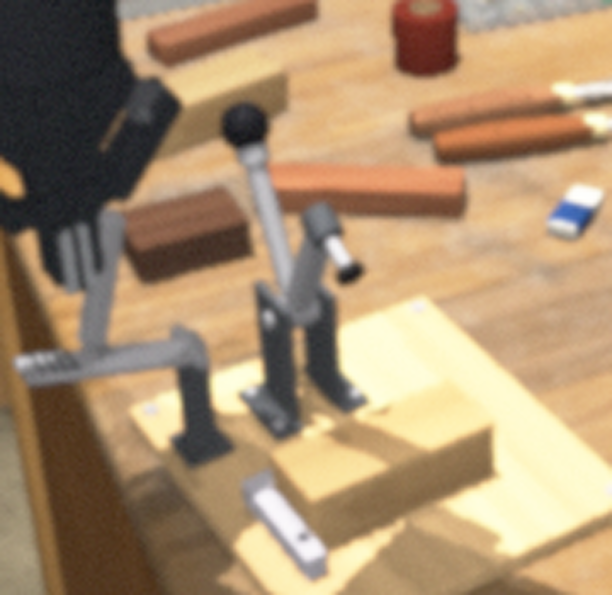

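servo_tool:
  deltas:
    - [[0, 0, 0, 50, 0], [0, 0, 0, 105, 0], [40, 25, -40, 110, 0], [85, 55, -80, 110, 0], [85, 77, -114, 110, 0]]

```text
time: 13.72
tool_pos: [0.6324, 0.307, 0.278]
tool_rot: [0.001, -0.069, 0.998, 0.0]
contact_force: [-0.3, 1.4, -1.0]
gripper_width: 0.638
```

servo_tool:
  deltas:
    - [[85, 0, 0, 0, 0], [85, 0, 0, 0, 0], [85, 0, 0, 0, 0]]

```text
time: 14.1
tool_pos: [0.6307, 0.31, 0.2774]
tool_rot: [0.0, -0.071, 0.997, 0.0]
contact_force: [0.3, 0.1, 0.7]
gripper_width: 0.999
```

```bash
python3 - <<'E'
from h import *
s=state();c=calibration("wrist");np.savez("w10.npz",K=c["intrinsics"],T=c["world_from_camera"]);print(s["tool_pos"],s["tool_rot"],s["contact_force"])
a=grab_frame("wrist")[:,:,::-1];cv2.imwrite("pics/w10.png",a)
print(proj(c,j2w(np.load("jigf.npy"),[[.116,0,.17],[.062,.065,.158]])))
b=grab_frame("scene")[155:370,170:370,::-1];cv2.imwrite("pics/s10.png",cv2.resize(b,None,fx=2.7,fy=2.7,interpolation=cv2.INTER_CUBIC))
E
```

```text
[0.63069659 0.30996457 0.27744021] [ 2.03643223e-05 -7.06706563e-02  9.97499697e-01  1.12392192e-04] [0.29115631 0.08194493 0.67248434]
[[318.95989702 244.282559  ]
 [411.31296584 165.36654719]]
```

View pics/w10.png

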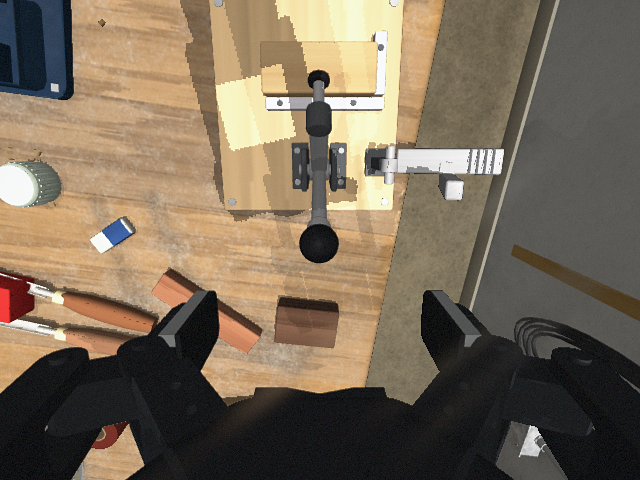

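View pics/s10.png

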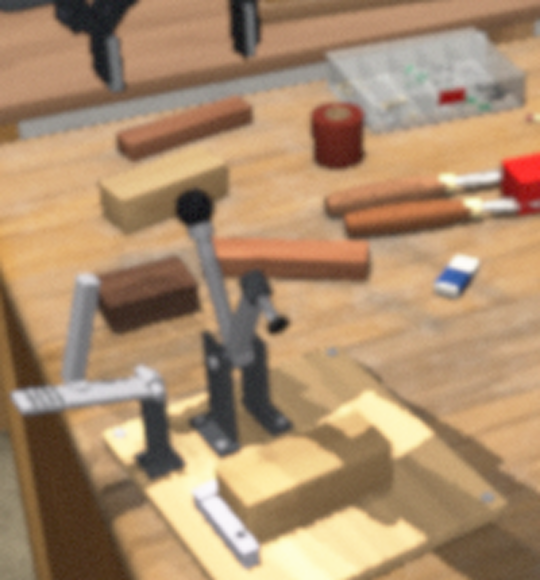

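servo_tool:
  deltas:
    - [[85, 1, -1, -40, 0], [85, 1, -1, -80, 0], [85, 1, -1, -103, 0], [85, 1, -1, -110, 0], [85, 1, -1, -110, 0]]

```text
time: 14.82
tool_pos: [0.6326, 0.3085, 0.1681]
tool_rot: [0.0, -0.07, 0.998, 0.0]
contact_force: [-0.0, -0.7, 1.7]
gripper_width: 0.996
```

servo_tool:
  deltas:
    - [[60, 0, 0, 0, 0], [30, 0, 0, 0, 0], [10, 0, 0, 0, 0], [10, 0, 0, 0, 0], [10, 0, 0, 0, 0]]

```text
time: 15.45
tool_pos: [0.6326, 0.3095, 0.1686]
tool_rot: [0.001, -0.07, 0.998, 0.001]
contact_force: [-0.4, 4.8, 3.6]
gripper_width: 0.293
```

```bash
python3 - <<'E'
from h import *
s=state();print(s["tool_pos"],s["tool_rot"],s["contact_force"],s["gripper_width"]*85.4)
a=grab_frame("wrist")[:,:,::-1];cv2.imwrite("pics/w11.png",a)
b=grab_frame("side")[135:280,220:360,::-1];cv2.imwrite("pics/d11.png",cv2.resize(b,None,fx=4,fy=4,interpolation=cv2.INTER_CUBIC))
E
```

```text
[0.63255009 0.30945429 0.16859756] [ 9.09008478e-04 -7.02800134e-02  9.97525968e-01  1.35508519e-03] [-0.40448263  4.75714643  3.5711705 ] 25.001996038185215
```

View pics/w11.png

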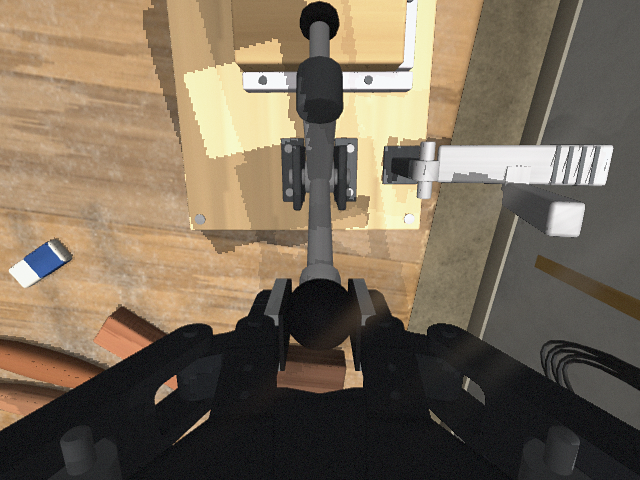

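View pics/d11.png

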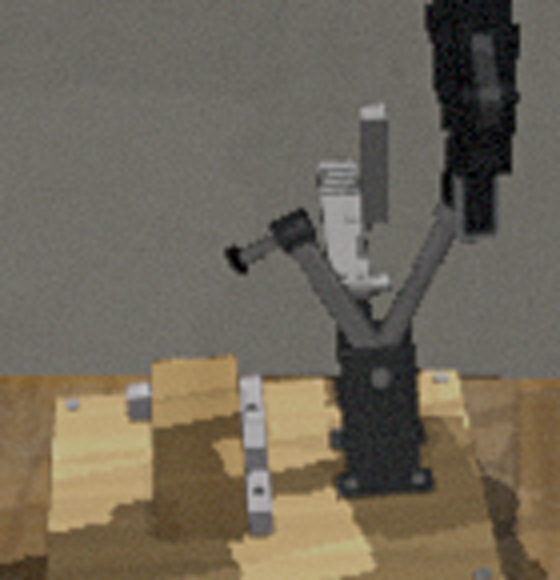

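servo_tool:
  deltas:
    - [[10, -19.5, -2.8, 7.2, 0], [10, -40, -5.8, 10.3, 0], [10, -60.8, -8.9, 9.3, 0], [10, -80.8, -11.8, 4.1, 0], [10, -80.8, -11.8, 4.1, 0]]

```text
time: 16.18
tool_pos: [0.552, 0.2979, 0.1739]
tool_rot: [0.003, -0.07, 0.998, 0.002]
contact_force: [0.5, 7.1, 5.3]
gripper_width: 0.291
```

```bash
python3 - <<'E'
from h import *
s=state();print(s["tool_pos"],s["tool_rot"],s["contact_force"],s["gripper_width"]*85.4)
b=grab_frame("side")[135:280,220:360,::-1];cv2.imwrite("pics/d12.png",cv2.resize(b,None,fx=4,fy=4,interpolation=cv2.INTER_CUBIC))
E
```

```text
[0.55202686 0.29793273 0.17392403] [ 0.00263831 -0.06976861  0.99755775  0.0019806 ] [0.45705127 7.12474068 5.29624821] 24.87919575491231
```

View pics/d12.png

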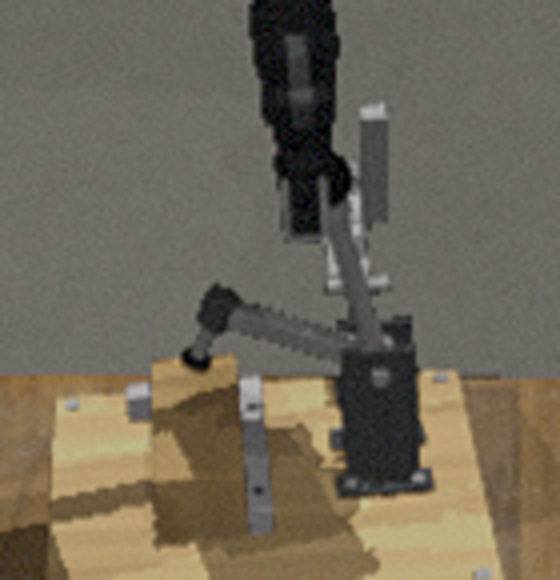

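```bash
python3 - <<'E'
from h import *
c=calibration("side");v=np.load("jigf.npy");s=state()
cr=lambda P:((proj(c,P)-[220,135])*4).round(0).tolist()
print("tcp",cr(s["tool_pos"][None]))
for q in(.6,.65,.7,.75,.8,.85):
    f=q-.45;print(q,cr(j2w(v,[[.07-.105*np.sin(f),0,.075+.105*np.cos(f)]])))
f=-.45;print("rest",cr(j2w(v,[[.07-.105*np.sin(f),0,.075+.105*np.cos(f)]])))
print("tcp at w11",cr(np.array([[.63255,.30945,.1686]])))
cw=calibration("wrist");print("tcp in wrist",proj(cw,s["tool_pos"][None]))
a=grab_frame("wrist")[:,:,::-1];cv2.imwrite("pics/w13.png",a)
E
```

```text
tcp [[300.0, 186.0]]
0.6 [[338.0, 175.0]]
0.65 [[327.0, 178.0]]
0.7 [[317.0, 181.0]]
0.75 [[306.0, 184.0]]
0.8 [[296.0, 188.0]]
0.85 [[286.0, 192.0]]
rest [[467.0, 184.0]]
tcp at w11 [[470.0, 185.0]]
tcp in wrist [[321.10908466 315.31261659]]
```

View pics/w13.png

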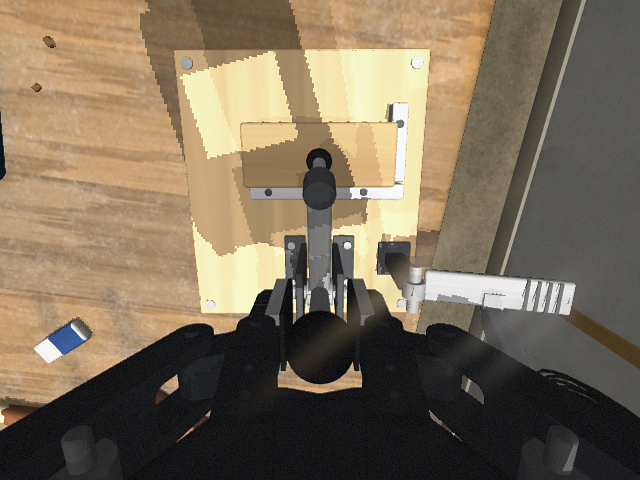

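The ball slipped about 12 mm back between the pads (wrist: ball at (320,347), TCP at (321,315)), so side pads don't hold the pull. I'll return the lever gently to rest. Then I'll regrip with the jaws along the pull direction, so that a finger stands behind the knob.

servo_tool:
  deltas:
    - [[10, 20, 2.9, 5.2, 0], [10, 40.8, 6, 6.2, 0], [10, 58, 8.5, 3.5, 0], [10, 68, 10, 1, 0], [10, 70, 10.2, 0, 0]]

```text
time: 16.9
tool_pos: [0.6118, 0.3055, 0.1728]
tool_rot: [-0.015, -0.071, 0.997, -0.003]
contact_force: [-45.7, -8.4, 30.4]
gripper_width: 0.118
```

servo_tool:
  deltas:
    - [[85, 0, 0, 0, 0], [85, 0, 0, 0, 0], [85, 0, 0, 0, 0], [85, 0, 0, 50, 0], [85, 0, 0, 105, 0]]

```text
time: 17.52
tool_pos: [0.6213, 0.3057, 0.2759]
tool_rot: [-0.001, -0.07, 0.998, -0.001]
contact_force: [0.3, -0.5, 0.4]
gripper_width: 0.997
```

servo_tool:
  deltas:
    - [[60, 0, 0, 0, -1.7], [60, 0, 0, 0, -3.4], [60, 0, 0, 0, -5.1], [60, 0, 0, 0, -6.8], [60, 0, 0, 0, -8.5]]

```text
time: 18.15
tool_pos: [0.622, 0.3059, 0.2763]
tool_rot: [0.0, 0.369, 0.929, -0.0]
contact_force: [-0.9, -0.3, -0.8]
gripper_width: 0.707
```

servo_tool:
  deltas:
    - [[60, 0, 0, 0, -1.7], [60, 0, 0, 0, -3.4], [60, 0, 0, 0, -5.1], [60, 0, 0, 0, -6.5], [60, 0, 0, 0, -6.5]]

```text
time: 18.77
tool_pos: [0.6219, 0.306, 0.2763]
tool_rot: [0.0, 0.655, 0.755, -0.0]
contact_force: [-0.2, -0.9, -0.7]
gripper_width: 0.702
```

```bash
python3 - <<'E'
from h import *
s=state();c=calibration("wrist");print(s["tool_pos"],s["tool_rot"],s["joint_pos"],s["contact_force"],s["gripper_width"]*85.4)
print(proj(c,j2w(np.load("jigf.npy"),[[.116,0,.17]])))
cv2.imwrite("pics/w14.png",grab_frame("wrist")[:,:,::-1])
b=grab_frame("scene")[135:370,150:390,::-1];cv2.imwrite("pics/s14.png",cv2.resize(b,None,fx=2.5,fy=2.5,interpolation=cv2.INTER_CUBIC))
E
```

```text
[0.62190343 0.30603631 0.27632745] [ 2.66082908e-04  6.55381165e-01  7.55298250e-01 -1.04209617e-04] [ 3.50261795e-01  1.96904403e-01  1.41276962e+00 -5.66938984e-04
  1.53184310e+00  2.08861926e-01] [-0.16159624 -0.88244432 -0.65400592] 59.93937048199916
[[332.987416   241.01707541]]
```

View pics/w14.png

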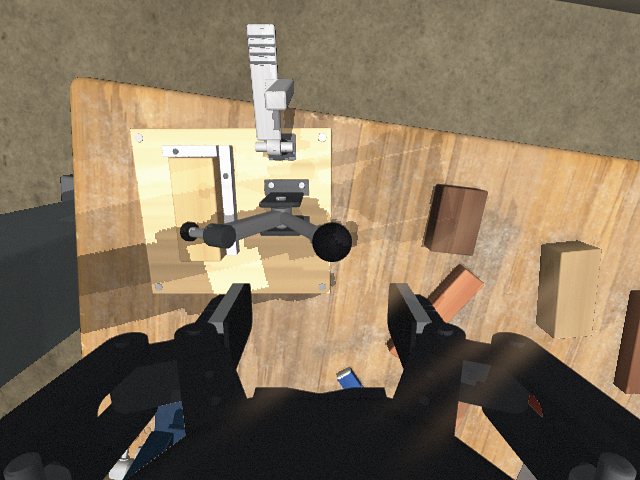

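View pics/s14.png

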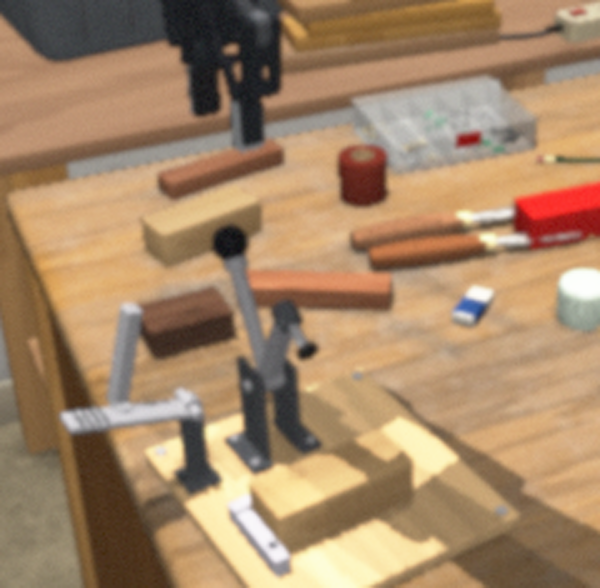

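servo_tool:
  deltas:
    - [[60, 9.7, 3.2, -40, 0], [60, 9.7, 3.2, -75, 0], [60, 9.7, 3.2, -94, 0], [60, 9.7, 3.2, -98, 0], [60, 9.7, 3.2, -98, 0]]

```text
time: 19.5
tool_pos: [0.6318, 0.3099, 0.1797]
tool_rot: [0.0, 0.656, 0.755, 0.001]
contact_force: [-0.1, -0.0, 0.6]
gripper_width: 0.705
```

servo_tool:
  deltas:
    - [[45, 0, 0, 0, 0], [34, 0, 0, 0, 0], [32, 0, 0, 0, 0], [32, 0, 0, 0, 0]]

```text
time: 20.0
tool_pos: [0.6312, 0.3097, 0.1786]
tool_rot: [0.0, 0.656, 0.755, 0.0]
contact_force: [1.0, -0.7, 0.5]
gripper_width: 0.373
```

```bash
python3 - <<'E'
from h import *
s=state();c=calibration("wrist");print(s["tool_pos"],s["tool_rot"],s["contact_force"],s["gripper_width"]*85.4)
cv2.imwrite("pics/w15.png",grab_frame("wrist")[:,:,::-1])
b=grab_frame("side")[120:265,220:360,::-1];cv2.imwrite("pics/d15.png",cv2.resize(b,None,fx=4,fy=4,interpolation=cv2.INTER_CUBIC))
E
```

```text
[0.63120419 0.30973383 0.17861164] [6.36688696e-05 6.55773790e-01 7.54957428e-01 1.18721604e-04] [ 0.99371983 -0.65238087  0.54640935] 31.8273343301049
```

View pics/w15.png

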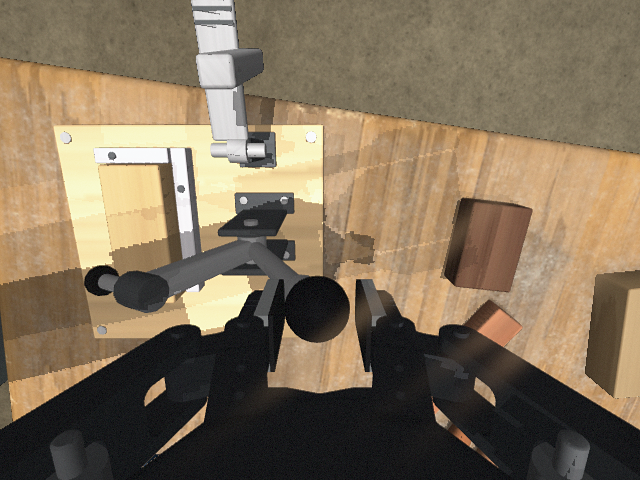

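View pics/d15.png

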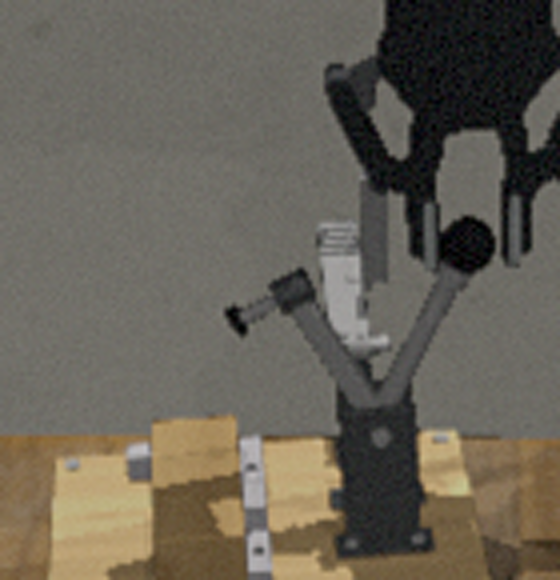

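servo_tool:
  deltas:
    - [[32, -12, -1.8, 4, 0], [32, -27, -4, 8, 0], [32, -43, -6.2, 10.3, 0], [32, -63.8, -9.3, 9.3, 0], [32, -83.8, -12.2, 4.1, 0]]

```text
time: 20.72
tool_pos: [0.5462, 0.2975, 0.1834]
tool_rot: [0.0, 0.656, 0.755, 0.001]
contact_force: [3.3, 0.5, 2.5]
gripper_width: 0.374
```

```bash
python3 - <<'E'
from h import *
s=state();c=calibration("wrist");print(s["tool_pos"],s["tool_rot"],s["contact_force"],s["gripper_width"]*85.4)
b=grab_frame("side")[120:265,220:360,::-1];cv2.imwrite("pics/d16.png",cv2.resize(b,None,fx=4,fy=4,interpolation=cv2.INTER_CUBIC))
E
```

```text
[0.54622026 0.29754234 0.18340441] [3.58813779e-04 6.55696488e-01 7.55024073e-01 7.97608699e-04] [3.34038474 0.51623185 2.53606607] 31.929679719790112
```

View pics/d16.png

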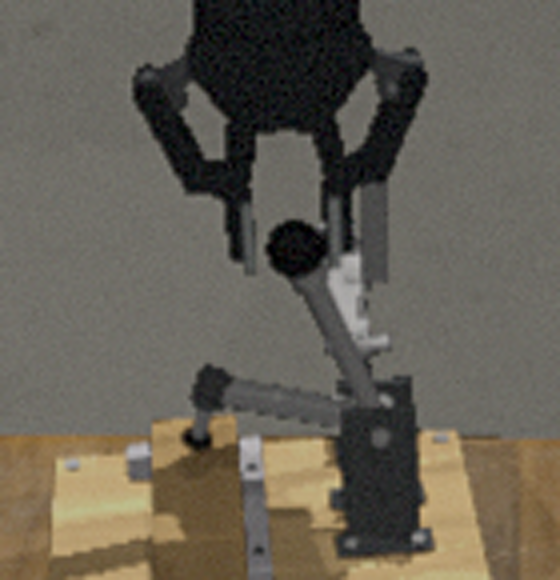

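servo_tool:
  deltas:
    - [[32, -8, -1.2, -3.5, 0], [32, -14.2, -2.1, -6.5, 0], [32, -19, -2.8, -9.5, 0], [32, -23, -3.4, -12, 0], [32, -26, -3.8, -14, 0]]

```text
time: 21.4
tool_pos: [0.5241, 0.2941, 0.1708]
tool_rot: [0.002, 0.656, 0.755, 0.003]
contact_force: [8.1, 0.4, 7.4]
gripper_width: 0.374
```

servo_tool:
  deltas:
    - [[32, -2, -0.3, -1.5, 0], [32, -4, -0.6, -3, 0], [32, -5, -0.7, -3.5, 0]]

```text
time: 21.78
tool_pos: [0.5202, 0.2936, 0.1683]
tool_rot: [0.003, 0.656, 0.755, 0.004]
contact_force: [9.6, -0.2, 6.5]
gripper_width: 0.376
```

```bash
python3 - <<'E'
from h import *
s=state();print(s["tool_pos"],s["tool_rot"],s["contact_force"],s["gripper_width"]*85.4)
c=calibration("side");v=np.load("jigf.npy")
cr=lambda P:((proj(c,P)-[220,120])*4).round(0).tolist()
for q in(1,1.05,1.1,1.14):
    f=q-.45;print(q,cr(j2w(v,[[.07-.105*np.sin(f),0,.075+.105*np.cos(f)]])))
b=grab_frame("side")[120:265,220:360,::-1];cv2.imwrite("pics/d17.png",cv2.resize(b,None,fx=4,fy=4,interpolation=cv2.INTER_CUBIC))
E
```

```text
[0.52022759 0.29364199 0.1683287 ] [0.00317477 0.65596413 0.75477212 0.00447576] [ 9.6038497  -0.22842844  6.51032741] 32.145277193183276
1 [[257.0, 268.0]]
1.05 [[248.0, 274.0]]
1.1 [[240.0, 280.0]]
1.14 [[233.0, 285.0]]
```

View pics/d17.png

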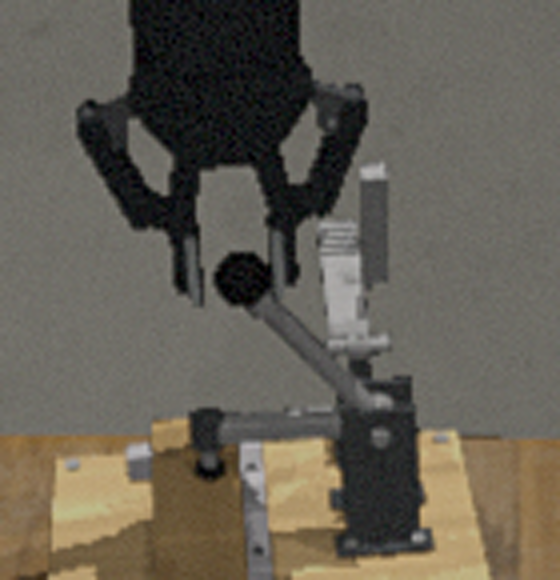

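servo_tool:
  deltas:
    - [[32, -2, -0.3, -1.5, 0], [32, -4, -0.6, -3, 0], [32, -5, -0.7, -3.5, 0]]

```text
time: 22.2
tool_pos: [0.5166, 0.2931, 0.1659]
tool_rot: [0.004, 0.656, 0.755, 0.006]
contact_force: [12.7, 0.4, 7.4]
gripper_width: 0.372
```

servo_tool:
  deltas:
    - [[32, -1.5, -0.2, -1, 0], [32, -3, -0.4, -2, 0], [32, -3, -0.4, -2, 0]]

```text
time: 22.58
tool_pos: [0.5155, 0.293, 0.1653]
tool_rot: [0.006, 0.656, 0.755, 0.008]
contact_force: [16.5, 1.7, 7.8]
gripper_width: 0.374
```

```bash
python3 - <<'E'
from h import *
s=state();print(s["tool_pos"],s["tool_rot"],s["contact_force"],s["gripper_width"]*85.4)
b=grab_frame("side")[120:265,220:360,::-1];cv2.imwrite("pics/d18.png",cv2.resize(b,None,fx=4,fy=4,interpolation=cv2.INTER_CUBIC))
E
```

```text
[0.5154702  0.29299017 0.1652634 ] [0.00585867 0.65606141 0.7546409  0.00813662] [16.53468401  1.69727327  7.77351441] 31.91203770948607
```

View pics/d18.png

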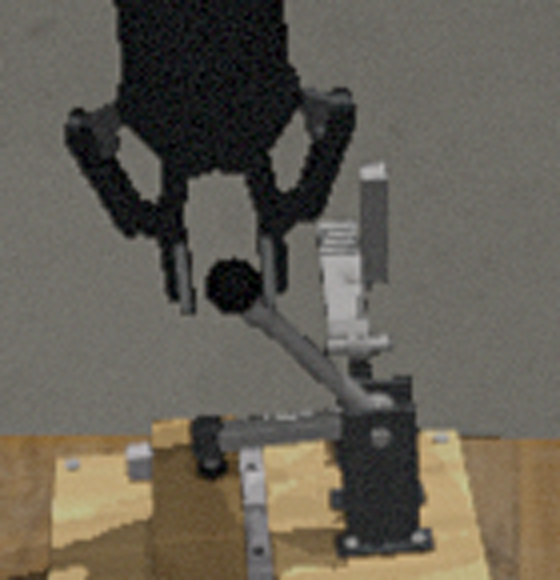

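servo_tool:
  deltas:
    - [[30, 0.5, 0.1, 0, 0], [28, 1, 0.1, 0, 0], [26, 1.5, 0.2, 0, 0], [24, 2, 0.3, 0, 0], [20, 2, 0.3, 0, 0]]

```text
time: 23.25
tool_pos: [0.5179, 0.2933, 0.166]
tool_rot: [0.006, 0.656, 0.755, 0.009]
contact_force: [15.6, 1.7, 10.0]
gripper_width: 0.291
```

servo_tool:
  deltas:
    - [[10, 0, 0, 0, 0], [10, 0, 0, 0, 0], [10, 0, 0, 0, 0]]

```text
time: 23.62
tool_pos: [0.518, 0.2933, 0.166]
tool_rot: [0.006, 0.656, 0.755, 0.009]
contact_force: [15.4, 1.1, 10.7]
gripper_width: 0.288
```

```bash
python3 - <<'E'
from h import *
s=state();print(s["tool_pos"],s["tool_rot"],s["contact_force"],s["gripper_width"]*85.4)
cv2.imwrite("pics/w19.png",grab_frame("wrist")[:,:,::-1])
b=grab_frame("side")[120:265,220:360,::-1];cv2.imwrite("pics/d19.png",cv2.resize(b,None,fx=4,fy=4,interpolation=cv2.INTER_CUBIC))
b=grab_frame("scene")[135:370,150:410,::-1];cv2.imwrite("pics/s19.png",cv2.resize(b,None,fx=2.5,fy=2.5,interpolation=cv2.INTER_CUBIC))
E
```

```text
[0.51795124 0.29332042 0.16604123] [0.00617795 0.65611163 0.75459009 0.00855344] [15.43922994  1.12413635 10.68470979] 24.553528423603044
```

View pics/d19.png

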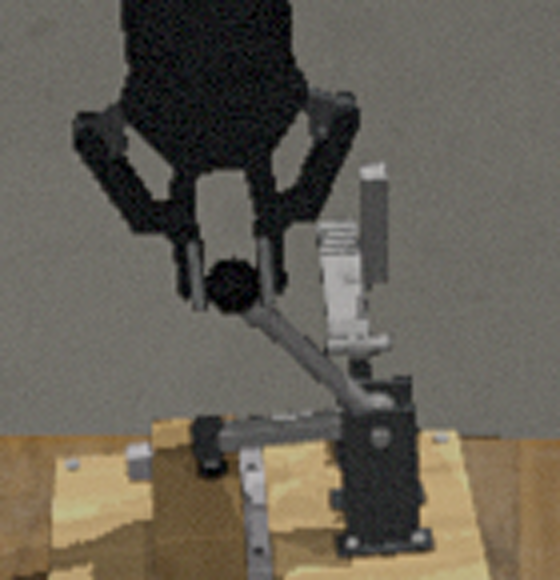

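View pics/s19.png

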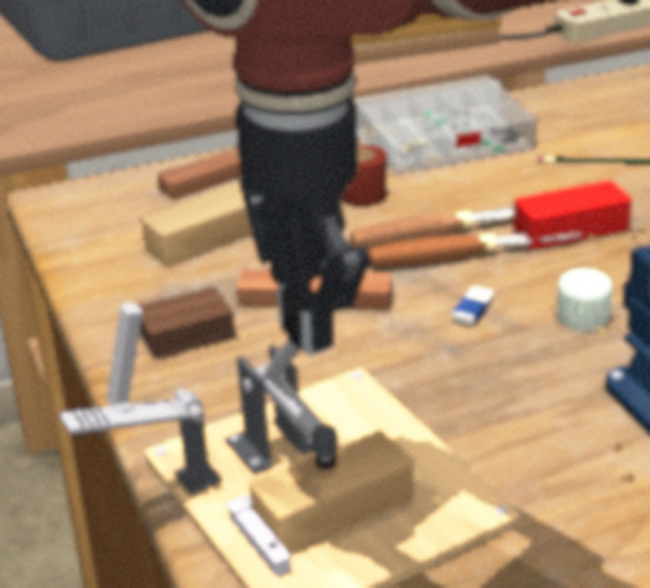

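View pics/w19.png

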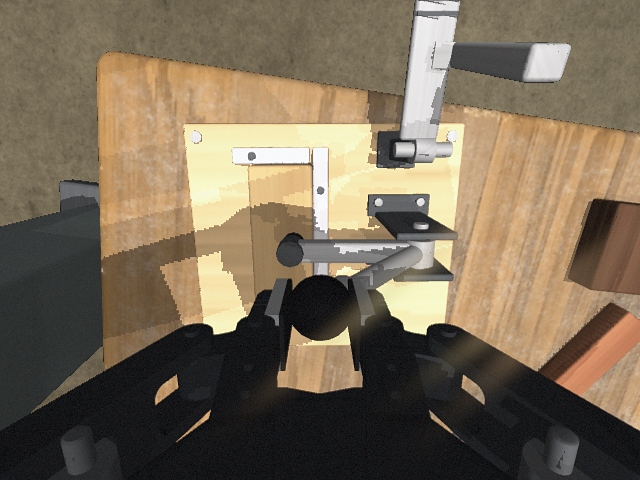

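The knob is gripped fore and aft at (233,286) in the side crop, which is where 1.14 rad should put it. The foot is on the blank, the blank sits in the corner, the catch is over and the cap stands where it was. I'll hold briefly to check that nothing creeps, then hand in.

servo_tool:
  deltas:
    - [[10, 0, 0, 0, 0], [10, 0, 0, 0, 0], [10, 0, 0, 0, 0], [10, 0, 0, 0, 0], [10, 0, 0, 0, 0]]

```text
time: 24.4
tool_pos: [0.5179, 0.2933, 0.166]
tool_rot: [0.006, 0.656, 0.755, 0.009]
contact_force: [15.4, 0.8, 10.5]
gripper_width: 0.292
```

```bash
python3 - <<'E'
from h import *
s=state();print(s["time"],s["tool_pos"],s["contact_force"],s["gripper_width"]*85.4)
print(job_done())
E
```

```text
24.4 [0.51792271 0.29332026 0.16600058] [15.36987514  0.82021521 10.4608768 ] 24.975276393056323
the job is handed in; nothing more can be done
None
```

The job is handed in at 24.4 s, with the gripper still holding the clamp lever at its stop. `job_done()` gives no verdict, so this rests on my own checks.

- **Blank:** I pushed it against the back fence with two open fingers, against the side stop with the fingers closed, and against the fence once more. The wrist picture afterwards put its centre at jig x -22.4, y 0.0 mm, 0.02° off square. In the last pictures it still sat in the corner; I did not measure it again.
- **Catch:** I flipped it over before pulling the lever. In the last pictures it lies over and stays there.
- **Lever:** My first grip across the knob failed: the ball slipped about 12 mm in the pads at roughly 0.65–0.7 rad. While I returned the lever to rest, the tool read about 55 N at the end of that move, with the fingers slipping off the knob. I couldn't tell whether any of that was on the gripper's body, where the limit is 40 N.
- **Final hold:** I regripped with one finger behind the knob and pulled to the stop. In the side picture the knob was where 1.14 rad should put it, with the foot on the blank. The tool reads a steady load of about 15 N along x and 10 N along z, and nothing crept over the last 0.6 s. The foot's force on the blank cannot be measured directly.
- **Cap:** In the pictures it stands where it was; I never went near it.

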